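# Open a goods-in carton, check-weigh the terminal block and file it in its tote

## Task

Swing both long flaps of the carton well open, past upright and leaning outwards, and leave them so. Take the copper-topped terminal block out of the foam and stand it on the bench scale's steel platform, letting go of it for a second so that it can be weighed. Then take it again across its narrow width and lower it gently into the tote's open lane, standing on the lane's floor with its long side across the lane like the block already filed there; keep it upright throughout and leave the other things where they are.

Things in the scene. Friction and masses are not known exactly. Their poses are not given: they have to be found in the camera images.
- carton: open-topped cardboard carton, fixed to the bench, outside 200 mm (its x) x 170 mm (its y) x 105 mm high, walls 5 mm. Origin: centre of its underside, z up. Two long flaps on its +y and -y rims; with both shut a 35 mm gap stays between their free edges.
- foam (a point): centre of the top of the dark foam pad inside the carton, 30 mm above the bench, axes those of the carton. Two foam cheeks (110 mm long in x, tops 82 mm above the bench) hug the block's long sides with about 3 mm clearance, so there is room for fingers only at the block's two ends (in carton x), where the space is free down to the pad
- flap_left (a joint): the long top flap of the carton on its +y side, cardboard, 196 mm (carton x) x 65 mm x 5 mm thick. 0 = lying level, shut; grows as the free edge swings up and outwards, 1.57 = upright, stops at 2.3. Starts 0.3 to 0.6 (sprung ajar). Creased hinge with light friction: it stays where it is left, and about 1 to 2 N at the free edge moves it
- flap_left_hinge (a point): mid-length point of the left flap's hinge line: carton frame (0, +82.5, 108) mm. The hinge runs along carton x
- flap_left_edge (a point): middle of the left flap's free edge, at mid-thickness, 65 mm from the hinge; turns with the flap
- flap_right (a joint): the long top flap of the carton on its -y side, cardboard, 196 mm (carton x) x 65 mm x 5 mm thick. 0 = lying level, shut; grows as the free edge swings up and outwards, 1.57 = upright, stops at 2.3. Starts 0.3 to 0.6 (sprung ajar). Creased hinge with light friction: it stays where it is left, and about 1 to 2 N at the free edge moves it
- flap_right_hinge (a point): mid-length point of the right flap's hinge line: carton frame (0, -82.5, 108) mm. The hinge runs along carton x
- flap_right_edge (a point): middle of the right flap's free edge, at mid-thickness, 65 mm from the hinge; turns with the flap
- block: the loose terminal block to be moved: a plain rectangular block 62 mm (its x) x 34 mm (its y) x 48 mm high, lower 22 mm black plastic, upper 26 mm copper, about 0.55 kg. Origin: centre of its underside, z up. Starts upright in the carton's foam, its underside 30 mm above the bench, its x within 0.03 rad of carton x
- scale: bench scale, a white housing 200 mm (x) x 180 mm (y) fixed to the bench, small green display on its -x face. Origin: centre of its underside
- scale_top (a point): centre of the top face of the scale's square steel platform, 150 x 150 mm, 60 mm above the bench; axes those of the scale. The platform does not move
- tote: blue plastic tote fixed to the bench, 210 mm (x) x 167 mm (y) x 80 mm high, walls and floor 5 mm, split along x by a 5 mm wall into two lanes as high as the walls. The lane on its -y side is full of blocks (fixed); the lane on its +y side is the open one. Origin: centre of its underside
- lane (a point): centre of the floor of the tote's open lane, 5 mm above the bench; x along the lane, y across it, z up. The lane is 200 mm long (x), 76 mm wide (y) and its walls stand 75 mm above this floor: too narrow for fingers at the ends of a block that lies across it. The +x end is taken by the neighbour block
- neighbour: the block already filed in the open lane, same make as the loose one, its long side across the lane, its centre about 75 mm towards +x from the lane's centre; leave it alone. Origin: centre of its underside
- tape_roll: bystander: a bare cardboard-coloured roll core lying flat, 100 mm across, 48 mm high. Origin: centre of its underside
- jar: bystander: white screw-lid jar 70 mm across, 90 mm high. Origin: centre of its underside
- small_carton: bystander: small sealed carton 100 x 120 x 70 mm high. Origin: centre of its underside

How it is judged:
By the outcome, as a careful person would: the job done as asked, in the order asked, and still so for the second after the job is handed in, with the robot touching nothing.
It also fails if it takes over 72 s, if anything falls off the work surface, if the arm or the gripper's body presses on something with over 40 N, if the wrist force passes 120 N, or if a joint passes its speed limit or range.

## Robot

A 6-joint arm with a two-finger parallel gripper is mounted at the origin on the work surface. World frame = base frame: x ahead of the robot, y to its left, z up, the work surface at z = 0. Lengths are in m, angles in rad, forces in N, time in s.
With the tool pointing down it reaches from about 0.425 to 0.95 m from the base axis. Payload 3.5 kg.
Tool frame: the origin (TCP) lies on the centre line of the jaws, within the pads' length; the fingertips stand 22 mm ahead of it and the grasp point (between the pads) lies 3 mm ahead of it; z points along the fingers, y is the line along which they close (so a half turn about z gives the same grasp; the last joint's range is limited). The gripper opens to 85 mm and grips with 20 to 120 N. Pads are 22 mm wide; open, the fingers measure 114 mm over their backs; the gripper's body (76 mm by 85 mm) begins 54 mm behind the grasp point. The pads swing forward as they close: fully open they stand 13 mm farther back than shut.
Start: joints at [-1.465, 0.286, 1.577, -0, 1.279, -0.15], TCP at [0.171, -0.653, 0.253] pointing down, gripper open.
Joint ranges: [-2.77, 2.77], [-0.9, 2.22], [0.21, 2.48], [-1.53, 4.67], [0.24, 2.81], [-2.84, 2.84]. Speed limits (rad/s): [2.79, 2.79, 3.14, 3.14, 3.14, 3.14].

## Interface

Orientations are given as a unit quaternion [x, y, z, w].
In Python, from station import manip gives the robot as it stands.
- The arm moves only by the shell command python3 -m pendant 'ROWS' [FORCE]. ROWS is JSON, a list of rows, each a list of 7 numbers: the turn, a rotation vector about the tool's x, y, z in units of 5 degrees (1.0 is 5 degrees), then the shift along the tool's x, y, z in units of 40 mm (1.0 is 40 mm), then the closure, from 0 (fully open) to 1 (shut). In form: [[ax, ay, az, dx, dy, dz, claw], ...]. A call has 1 to 20 rows; each row shifts and turns the commanded pose from where the row before left it, along the tool's axes as they then stand; what a row does not reach is not made up. A row lasts 1/10 s, in which the tool goes at most 50 mm and 8.59 degrees, less where a joint would pass 70% of its speed; a pose out of reach is approached as far as the arm can. A call is refused whole if a number of a shift passes 1 or a number of a turn 1, either way. A call with a gripper value outside its range is refused whole. The fingers move at their own pace and stop on an object; FORCE is the grip in N (left out, the last holds). Time passes only in rows, so rows that do not move let the fingers close. It gives the time, the measured TCP pose, the force, the opening and the grip force at its end, in the units of the state.
- manip.state(): the state, without advancing time (a new reading comes with each control period).
- manip.snapshot(name): name is "side" or "top" or "wrist"; returns the picture (480x640x3 uint8, red, green, blue); there is no depth.
- manip.camera_model(name): a dict with "fx", "fy", "cx", "cy" (pixels), "R" (3x3) and "t" (3): a world point X has camera coordinates R X + t; the wrist camera has in their place "mount" (4x4, takes a point from camera to tool coordinates, whose origin is the TCP and whose axes are the flange's). Camera axes: x right, y down, z forward; pixel columns grow to the right and rows downward; lengths in m; the calibration is good to about 2 mm. A picture is of the moment at which its call begins: read the wrist's pose just before it. camera_model takes no time and is no camera call.
- manip.hand_in(): hands the job in; it is judged then, once.
The state is a dict: "time": time; "joint_positions": joint angles; "qvel": joint speeds; "effort": joint torques, N m; "position": TCP position; "orientation": TCP orientation; "force": force on the tool from outside, world axes, zero at the start; "ft_torque": the same for the moment, N m; "opening": finger opening in m; "grip_force": force on a finger pad.
Only numpy, scipy, OpenCV 4.12 (cv2) and the standard library are available. Lean on these libraries where they do the work, as an engineer would, in place of code of your own. Each camera call takes 0.05 s, during which the arm holds its last target. There are 200 camera calls.

## Working session

There is one attempt and no reset: what is moved stays moved. The work goes in short steps, Python scripts to look and compute and a shell command to move; the robot and the scene stay as the last step left them, time stands still between calls to the robot, and variables do not carry over. Pictures are saved under pics/ and viewed, at most 11 in all, crops included, and the job is handed in when it is done.

```bash
mkdir -p pics; python3 - <<'E'
from station import manip
import cv2,numpy as np
for n in("top","side"):
    im=manip.snapshot(n); cv2.imwrite(f"pics/{n}0.png",im[...,::-1])
for n in("top","side","wrist"):
    m=manip.camera_model(n);print(n,{k:np.round(v,4).tolist() for k,v in m.items()})
print(manip.state())
E
```

```text
top {'fx': 480.4731, 'fy': 480.4731, 'cx': 319.5191, 'cy': 241.5336, 'R': [[0.0915, -0.9958, 0.002], [-0.9751, -0.09, -0.2026], [0.2019, 0.0166, -0.9793]], 't': [-0.0218, 0.6246, 1.1251]}
side {'fx': 485.7634, 'fy': 485.7634, 'cx': 326.865, 'cy': 238.3285, 'R': [[0.9955, -0.0938, -0.0162], [-0.0767, -0.6892, -0.7205], [0.0564, 0.7185, -0.6932]], 't': [-0.585, 0.1377, 1.0632]}
wrist {'fx': 413.4979, 'fy': 413.4979, 'cx': 324.6081, 'cy': 237.8871, 'mount': [[0.0004, -0.9514, -0.3081, 0.0777], [1.0, 0.0002, 0.0006, -0.0005], [-0.0005, -0.3081, 0.9514, -0.1206], [0.0, 0.0, 0.0, 1.0]]}
{'time': 0.1, 'joint_positions': array([-1.46498529e+00,  2.87119150e-01,  1.57804340e+00, -2.82719762e-05,
        1.27863245e+00, -1.49969343e-01]), 'qvel': array([-0.00088353, -0.00117158, -0.00392406,  0.00103457, -0.00070199,
       -0.00062873]), 'effort': array([ 9.62791019e-04, -4.07293940e+01, -2.93697560e+01, -1.36570561e-04,
        3.40673898e-03, -1.81033062e-05]), 'position': array([ 0.17075814, -0.65246534,  0.25205048]), 'orientation': array([ 9.91832068e-01,  1.27545823e-01,  1.07819027e-05, -1.10120631e-03]), 'force': array([ 0.03732861, -0.15991476,  0.71006801]), 'ft_torque': array([ 0.01583533, -0.06525389, -0.00447646]), 'grip_force': 0.0, 'opening': 0.08564448211524937}
```

View pics/top0.png

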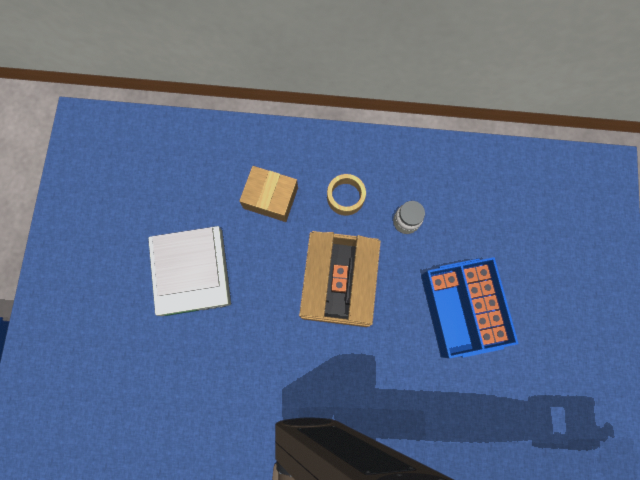

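View pics/side0.png

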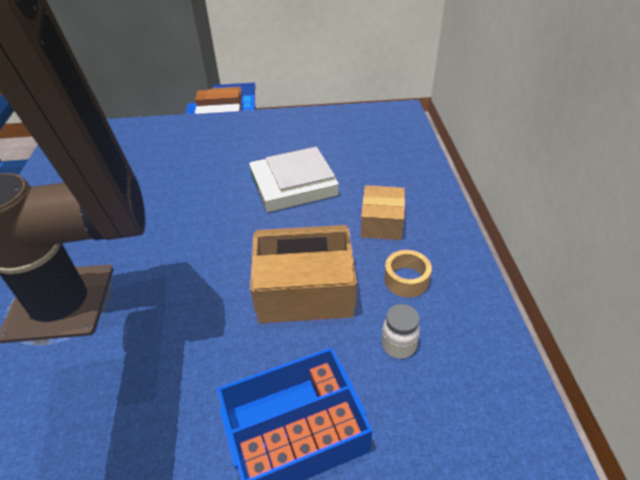

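Top view: carton centred at about (340,278) with the block's copper top inside, scale at (188,270), tote at (472,308) with the open lane on its left side and the neighbour at (445,281). Measuring by masks.

```bash
cat > h.py <<'E'
import numpy as np,cv2
from station import manip
def ray(n,uv,pose=None):
    m=manip.camera_model(n);d=np.array([(uv[0]-m['cx'])/m['fx'],(uv[1]-m['cy'])/m['fy'],1.])
    if n=='wrist':
        from scipy.spatial.transform import Rotation as Ro
        p,q=pose;R=Ro.from_quat(q).as_matrix();M=np.array(m['mount'])
        return R@M[:3,3]+p,R@M[:3,:3]@d
    R=np.array(m['R']);return -R.T@np.array(m['t']),R.T@d
def onz(n,uv,z,pose=None):
    c,d=ray(n,uv,pose);return c+d*(z-c[2])/d[2]
def proj(n,X,pose=None):
    m=manip.camera_model(n)
    if n=='wrist':
        from scipy.spatial.transform import Rotation as Ro
        p,q=pose;R=Ro.from_quat(q).as_matrix();M=np.array(m['mount'])
        c=M[:3,:3].T@(R.T@(np.array(X)-p)-M[:3,3])
    else: c=np.array(m['R'])@X+m['t']
    return np.array([m['fx']*c[0]/c[2]+m['cx'],m['fy']*c[1]/c[2]+m['cy']])
E
python3 - <<'E'
from h import *
im=cv2.imread('pics/top0.png');hsv=cv2.cvtColor(im,cv2.COLOR_BGR2HSV)
print('cam',ray('top',(0,0))[0],ray('side',(0,0))[0])
for n,p in dict(wood=(320,250),wood2=(365,280),cop=(340,271),blue=(455,330),mat=(420,100),sc=(160,300),pl=(190,265),tray=(440,300)).items(): print(n,p,hsv[p[1],p[0]])
def rep(name,mask,z,roi):
    x0,y0,x1,y1=roi;mm=np.zeros_like(mask);mm[y0:y1,x0:x1]=mask[y0:y1,x0:x1]
    cs,_=cv2.findContours(mm,cv2.RETR_EXTERNAL,cv2.CHAIN_APPROX_NONE);c=max(cs,key=cv2.contourArea)
    b=cv2.boxPoints(cv2.minAreaRect(c));ap=cv2.approxPolyDP(c,3,True)[:,0]
    print(name,cv2.contourArea(c),'box',np.round(b,1).tolist(),'poly',ap.tolist())
    w=np.array([onz(t:='top',p,z)[:2] for p in b]);print('  w',np.round(w,4).tolist(),'c',w.mean(0).round(4),'poly w',[onz('top',p,z)[:2].round(4).tolist() for p in ap])
rep('carton',cv2.inRange(hsv,(8,60,60),(28,255,255)),.108,(290,222,392,335))
cop=cv2.inRange(hsv,(3,120,120),(14,255,255))
rep('block',cop,.078,(325,255,355,300))
rep('neigh',cop,.053,(428,265,462,295))
rep('tote',cv2.inRange(hsv,(104,200,60),(125,255,255)),.08,(415,245,530,370))
rep('scale',cv2.inRange(hsv,(0,0,150),(180,60,255)),.05,(130,210,250,330))
rep('scalebase',cv2.inRange(hsv,(0,0,100),(180,70,255)),.05,(130,210,250,330))
vis=cv2.resize(im[220:370,290:530],None,fx=3.33,fy=3.33,interpolation=cv2.INTER_CUBIC);cv2.imwrite('pics/c1.png',vis)
E
```

```text
cam [0.3838458  0.01581703 1.22835404] [ 0.5328883  -0.72387408  0.8267492 ]
wood (320, 250) [ 18 124 171]
wood2 (365, 280) [ 17 124 179]
cop (340, 271) [124  19 105]
blue (455, 330) [108 193 222]
mat (420, 100) [ 35  12 133]
sc (160, 300) [105   2 220]
pl (190, 265) [170   4 217]
tray (440, 300) [108 194 222]
carton 6213.0 box [[298.5, 317.8999938964844], [309.6000061035156, 229.1999969482422], [382.29998779296875, 238.3000030517578], [371.20001220703125, 327.0]] poly [[313, 231], [299, 315], [371, 324], [379, 241]]
  w [[0.4313, 0.0666], [0.6427, 0.0612], [0.6365, -0.1136], [0.426, -0.1018]] c [ 0.5341 -0.0219] poly w [[0.639, 0.0527], [0.4381, 0.0662], [0.4328, -0.1008], [0.6292, -0.1062]]
block 147.5 box [[332.0, 278.0], [346.0, 278.0], [346.0, 290.0], [332.0, 290.0]] poly [[333, 278], [332, 289], [345, 290], [346, 280]]
  w [[0.5345, -0.0028], [0.5376, -0.0363], [0.5088, -0.0387], [0.5057, -0.0053]] c [ 0.5217 -0.0208] poly w [[0.5347, -0.0052], [0.5081, -0.0051], [0.5086, -0.0363], [0.5328, -0.0367]]
neigh 127.0 box [[443.79998779296875, 274.1000061035156], [454.6000061035156, 
[... 1498 characters left out ...]
[228.10000610351562, 306.1000061035156], [155.10000610351562, 314.79998779296875]] poly [[218, 226], [148, 238], [155, 314], [227, 303]]
  w [[0.6054, 0.4728], [0.6446, 0.2933], [0.4464, 0.2429], [0.4093, 0.4165]] c [0.5264 0.3564] poly w [[0.6431, 0.2942], [0.5963, 0.4647], [0.4113, 0.417], [0.4536, 0.2465]]
scalebase 5760.0 box [[145.5, 234.10000610351562], [219.39999389648438, 225.39999389648438], [229.10000610351562, 307.29998779296875], [155.1999969482422, 316.0]] poly [[218, 226], [148, 238], [156, 315], [228, 305]]
  w [[0.6056, 0.4727], [0.6451, 0.291], [0.4438, 0.2401], [0.4064, 0.4157]] c [0.5252 0.3549] poly w [[0.6431, 0.2942], [0.5963, 0.4647], [0.4091, 0.4142], [0.449, 0.2435]]
```

View pics/c1.png

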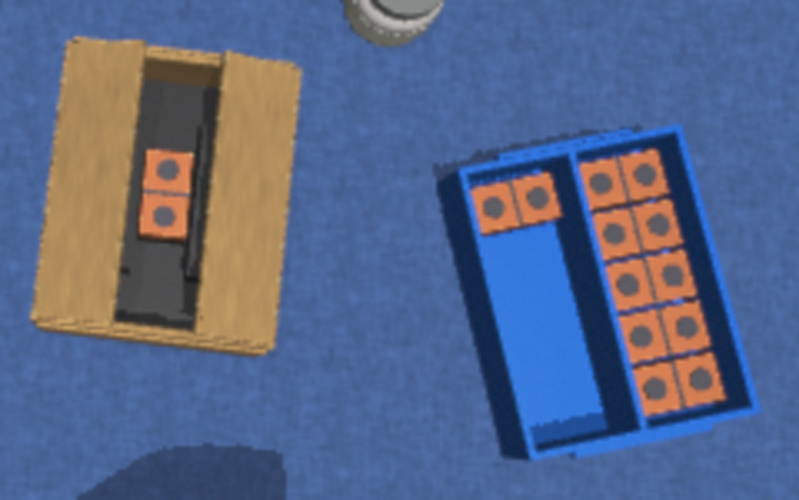

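Carton outline corners in the crop: (67,38),(33,322),(300,65),(270,353). Tote rim corners: (462,165),(528,460),(683,126),(757,411). Block copper corners: (147,150),(193,152),(188,239),(139,236).

```bash
cat >> h.py <<'E'
from scipy.spatial.transform import Rotation as Ro
def yawR(psi):
    c,s=np.cos(psi),np.sin(psi);return np.array([[c,s,0],[s,-c,0],[0,0,-1.]])
def go(*wps):
    """wps: (x,y,z,psi): rotate first, then shift, from measured pose"""
    s=manip.state();p=np.array(s['position']);R=Ro.from_quat(s['orientation']).as_matrix()
    print('t',round(s['time'],2),'p',p.round(4),'psi',round(float(np.arctan2(R[1,0],R[0,0])),4),'F',np.round(s['force'],1),'open',round(s['opening'],4),'q6',round(s['joint_positions'][5],2))
    for w in wps:
        T=yawR(w[3]);t=np.degrees(Ro.from_matrix(R.T@T).as_rotvec())/5;d=T.T@(np.array(w[:3])-p)/.04
        print('turn',t.round(2),'shift',d.round(3));p=np.array(w[:3]);R=T
E
python3 - <<'E'
from h import *
w=lambda u,v,z:onz('top',(290+u/3.333,220+v/3.333),z)[:2]
def ax(a,b): d=b-a;return round(float(np.arctan2(d[1],d[0])),4),round(float(np.hypot(*d)),4)
L1,L0,R1,R0=[w(*p,.106) for p in((67,38),(33,322),(300,65),(270,353))]
print('carton',np.round([L1,L0,R1,R0],4).tolist(),'c',np.mean([L1,L0,R1,R0],0),ax(L0,L1),ax(R0,R1),ax(L1,R1),ax(L0,R0))
B=[w(*p,.078) for p in((147,150),(193,152),(188,239),(139,236))]
print('block',np.mean(B,0),ax(B[3],B[0]),ax(B[2],B[1]),ax(B[0],B[1]))
T=[w(*p,.08) for p in((462,165),(683,126),(757,411),(528,460))]
print('tote',np.mean(T,0),ax(T[3],T[0]),ax(T[2],T[1]),ax(T[0],T[1]),ax(T[3],T[2]))
N=[w(*p,.053) for p in((473,187),(553,172),(562,218),(484,235))]
print('neigh',np.mean(N,0),ax(N[0],N[1]),ax(N[3],N[2]),ax(N[3],N[0]))
S=[onz('top',p,.05)[:2] for p in((218,227),(149,237),(155,315),(228,306))]
print('scale',np.mean(S,0),ax(S[2],S[1]),ax(S[3],S[0]))
for y in (.0,):go((.171,-.653,.30,1.52),(.535,-.022,.30,1.52))
E
```

```text
carton [[0.6379, 0.0596], [0.4347, 0.0638], [0.6335, -0.1085], [0.4286, -0.1013]] c [ 0.53365771 -0.0216112 ] (-0.0207, 0.2032) (-0.0352, 0.205) (-1.597, 0.1682) (-1.6076, 0.1652)
block [ 0.53579166 -0.02207865] (-0.0063, 0.0628) (0.0229, 0.0633) (-1.5228, 0.0334)
tote [ 0.4973458  -0.34023352] (0.2656, 0.2108) (0.2719, 0.2062) (-1.3042, 0.1647) (-1.2764, 0.1661)
neigh [ 0.55627126 -0.28139424] (-1.2942, 0.0608) (-1.2667, 0.0594) (0.2701, 0.036)
scale [0.52378408 0.35407275] (0.2375, 0.1957) (0.256, 0.2004)
t 0.1 p [ 0.1708 -0.6525  0.2521] psi 0.2558 F [ 0.  -0.2  0.7] open 0.0856 q6 -0.15
turn [ -0.02  -0.02 -14.49] shift [-0.013  0.007 -1.199]
turn [0. 0. 0.] shift [16.217  8.287  0.   ]
```

```bash
python3 -m pendant '[[0,0,-1,0,0,-0.5,1],[0,0,-1,0,0,-0.5,1],[0,0,-1,0,0,-0.2,1],[0,0,-1,0,0,0,1],[0,0,-1,0,0,0,1],[0,0,-1,0,0,0,1],[0,0,-1,0,0,0,1],[0,0,-1,0,0,0,1],[0,0,-1,0,0,0,1],[0,0,-1,0,0,0,1],[0,0,-1,0,0,0,1],[0,0,-1,0,0,0,1],[0,0,-1,0,0,0,1],[0,0,-1,0,0,0,1],[0,0,-0.7,0,0,0,1]]' && python3 -c "
from h import *
go((.535,-.022,.30,1.54))"
```

```text
time: 1.6
position: [0.1708, -0.6527, 0.3005]
orientation: [0.717, 0.697, 0.0, -0.001]
force: [-0.2, -0.2, -0.3]
opening: 0.0001
grip_force: 0.0
t 1.6 p [ 0.1708 -0.6527  0.3005] psi 1.5416 F [-0.2 -0.2 -0.3] open 0.0001 q6 -1.44
turn [-0.   -0.02  0.02] shift [1.6041e+01 8.6150e+00 1.2000e-02]
```

```bash
python3 -m pendant '[[0,0,0,0.89,0.48,0,1],[0,0,0,0.89,0.48,0,1],[0,0,0,0.89,0.48,0,1],[0,0,0,0.89,0.48,0,1],[0,0,0,0.89,0.48,0,1],[0,0,0,0.89,0.48,0,1],[0,0,0,0.89,0.48,0,1],[0,0,0,0.89,0.48,0,1],[0,0,0,0.89,0.48,0,1],[0,0,0,0.89,0.48,0,1],[0,0,0,0.89,0.48,0,1],[0,0,0,0.89,0.48,0,1],[0,0,0,0.89,0.48,0,1],[0,0,0,0.89,0.48,0,1],[0,0,0,0.89,0.48,0,1],[0,0,0,0.89,0.48,0,1],[0,0,0,0.89,0.48,0,1],[0,0,0,0.9,0.48,0,1]]' && python3 - <<'E'
from h import *
go((.535,-.022,.127,1.54))
im=manip.snapshot('wrist');cv2.imwrite('pics/w1.png',im[...,::-1])
E
```

```text
time: 3.4
position: [0.5372, -0.0216, 0.3009]
orientation: [0.718, 0.696, -0.0, -0.0]
force: [-0.3, -1.0, 0.2]
opening: 0.0001
grip_force: 0.0
t 3.4 p [ 0.5372 -0.0216  0.3009] psi 1.5388 F [-0.3 -1.   0.2] open 0.0001 q6 -0.2
turn [-0.01 -0.   -0.01] shift [-0.012 -0.054  4.346]
```

View pics/w1.png

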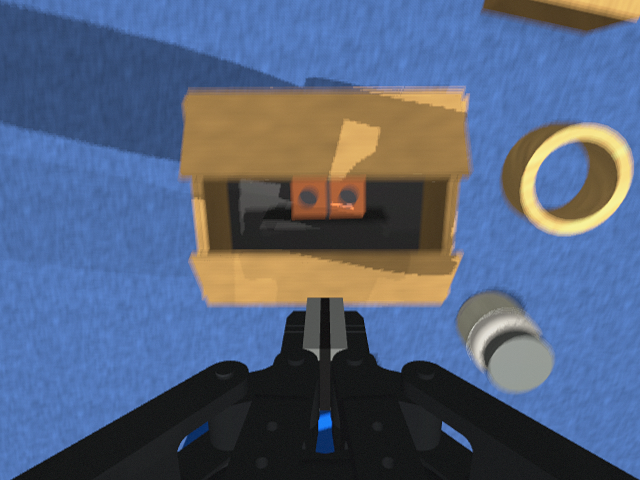

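The wrist view shows the carton level in the picture, so the yaw of -0.03 holds. The left flap's free edge lies at row 179, the right's at row 252, and the block's copper spans (292..366, 178..219).

```bash
python3 - <<'E'
from h import *
from scipy.optimize import brentq
s=manip.state();P=(np.array(s['position']),np.array(s['orientation']))
y=-.032;C=np.array([.534,-.022,0]);Rc=Ro.from_euler('z',y).as_matrix()
def car(uv,z): return (Rc.T@(onz('wrist',uv,z,P)-C)).round(4)
print('hingeL outer',car((325,90),.108),'corners',car((187,90),.108),car((468,90),.108),'hingeR',car((325,305),.108),car((209,305),.108),car((448,305),.108))
for sg,v in((1,179),(-1,252)):
    f=lambda th:car((325,v),.108+.065*np.sin(th))[1]*sg-(.0825-.065*np.cos(th))
    ths=np.linspace(.1,1,10);print(sg,[round(float(f(t)),4) for t in ths])
# block top-front corners at z .078
b=[onz('wrist',q,.078,P) for q in((292,219),(366,219))];print('block bottom edge',np.round(b,4).tolist(),[ (Rc.T@(x-C)).round(4).tolist() for x in b])
E
```

```text
hingeL outer [0.0037 0.0943 0.108 ] corners [-0.0949  0.0939  0.108 ] [0.106  0.0947 0.108 ] hingeR [ 0.0044 -0.0759  0.108 ] [-0.093  -0.0761  0.108 ] [ 0.1078 -0.0756  0.108 ]
1 [0.0137, 0.0138, 0.0133, 0.0121, 0.0102, 0.0078, 0.0047, 0.0011, -0.003, -0.0077]
-1 [0.0085, 0.0052, 0.0013, -0.0031, -0.008, -0.0134, -0.0192, -0.0253, -0.0317, -0.0384]
block bottom edge [[0.5096, -0.0305, 0.078], [0.5732, -0.0323, 0.078]] [[-0.0242, -0.0093, 0.078], [0.0395, -0.0091, 0.078]]
```

```bash
python3 - <<'E'
from h import *
s=manip.state();print(s['time'],s['position'],np.abs(s['qvel']).max())
im=manip.snapshot('wrist')[...,::-1];cv2.imwrite('pics/w2.png',im)
a=cv2.imread('pics/w1.png');g=lambda i:np.float32(cv2.cvtColor(i[0:320],cv2.COLOR_BGR2GRAY))
print(cv2.phaseCorrelate(g(a),g(im)))
E
```

```text
3.45 [ 0.53897631 -0.01714186  0.30082175] 0.13409445866913342
((-4.210799191592571, 7.572058397737436), 0.4368444137275219)
```

View pics/w2.png

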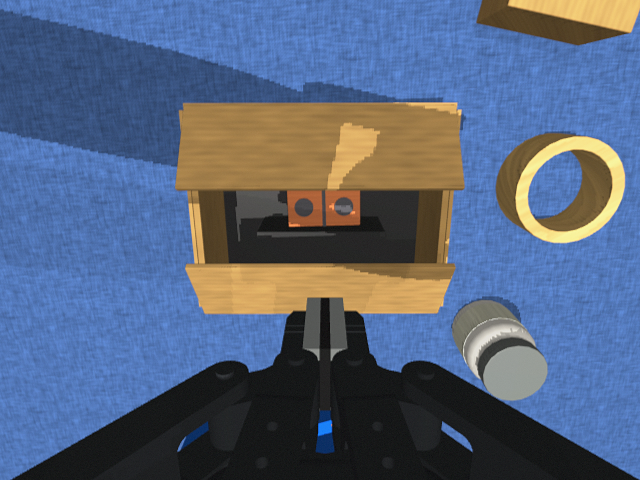

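Sharp now: left hinge corners (181,103),(457,103), right hinge corners (204,313),(438,313), free edges at rows 189 and 265, block front edge (288,225)-(360,226).

```bash
python3 - <<'E'
from h import *
s=manip.state();P=(np.array([.53898,-.01714,.30082]),np.array(s['orientation']))
y=-.032;C=np.array([.534,-.022,0]);Rc=Ro.from_euler('z',y).as_matrix()
def car(uv,z): return (Rc.T@(onz('wrist',uv,z,P)-C)).round(4)
print('corners',car((181,103),.108),car((457,103),.108),'R',car((204,313),.108),car((438,313),.108))
for sg,v in((1,189),(-1,265)):
    f=lambda th:car((325,v),.108+.065*np.sin(th))[1]*sg-(.0825-.065*np.cos(th))
    print(sg,[round(float(f(t)),4) for t in np.linspace(.1,1,10)])
print('block',car((288,225),.078),car((360,227),.078))
go((.536,-.018,.127,1.54))
E
```

```text
corners [-0.1006  0.0844  0.108 ] [0.0984 0.0855 0.108 ] R [-0.0982 -0.0846  0.108 ] [ 0.0998 -0.0835  0.108 ]
1 [0.0057, 0.0059, 0.0056, 0.0046, 0.0028, 0.0005, -0.0024, -0.0058, -0.0099, -0.0144]
-1 [0.02, 0.0165, 0.0124, 0.0078, 0.0026, -0.003, -0.009, -0.0153, -0.0219, -0.0287]
block [-0.0281 -0.0154  0.078 ] [ 0.0342 -0.0168  0.078 ]
t 3.5 p [ 0.5378 -0.0196  0.3006] psi 1.5437 F [-1. -1. -1.] open 0.0001 q6 -0.2
turn [-0.01 -0.02  0.04] shift [ 0.037 -0.047  4.341]
```

```bash
python3 -m pendant '[[0,0,0,-0.06,-0.07,0.6,1],[0,0,0,0,0,0.8,1],[0,0,0,0,0,0.8,1],[0,0,0,0,0,0.8,1],[0,0,0,0,0,0.7,1],[0,0,0,0,0,0.67,1],[0,0,0,0,0,0,1],[0,0,0,0.19,0,0,1],[0,0,0,0.19,0,0,1],[0,0,0,0.1,0,-0.12,1],[0,0,0,0.1,0,-0.13,1],[0,0,0,0.2,0,-0.14,1]]' && python3 -m pendant '[[0,0,0,0.2,0,-0.14,1],[0,0,0,0.23,0,-0.07,1],[0,0,0,0.23,0,-0.08,1],[0,0,0,0.14,0,-0.01,1],[0,0,0,0.14,0,-0.02,1],[0,0,0,0.22,0,-0.04,1],[0,0,0,0.23,0,-0.04,1],[0,0,0,0,0,0,1],[0,0,0,0,0,0,1]]' && python3 - <<'E'
from h import *
go()
im=manip.snapshot('side');cv2.imwrite('pics/s2.png',cv2.resize(im[180:360,200:440,::-1],None,fx=3,fy=3))
E
```

```text
time: 4.7
position: [0.5358, 0.0041, 0.1445]
orientation: [0.718, 0.696, -0.001, 0.003]
force: [-1.4, -6.8, 5.8]
opening: -0.0001
grip_force: 3.6
time: 5.6
position: [0.5362, 0.062, 0.1575]
orientation: [0.718, 0.696, -0.0, -0.001]
force: [-0.6, 0.6, 0.5]
opening: -0.0003
grip_force: 0.0
t 5.6 p [0.5362 0.062  0.1575] psi 1.5391 F [-0.6  0.6  0.5] open -0.0003 q6 -0.04
```

View pics/s2.png

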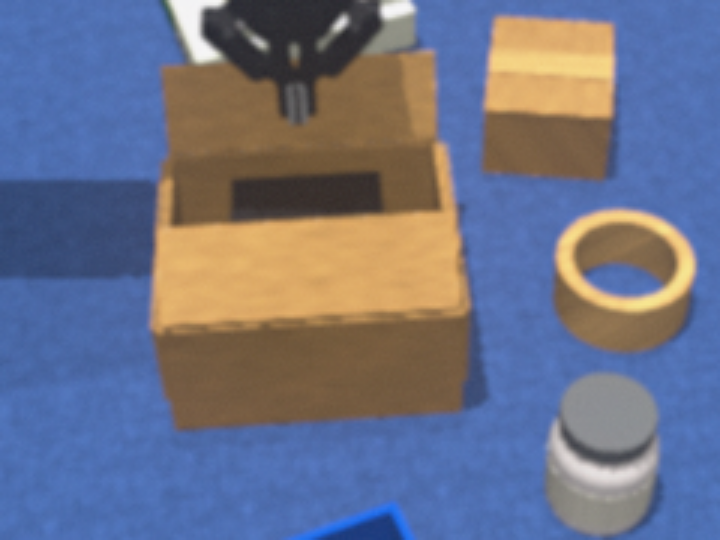

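The left flap stands open (free edge at about row 60 of the crop, hinge at row 155); angle to be computed. Now the right flap, mirrored.

```bash
python3 -m pendant '[[0,0,0,-0.6,0,0,1],[0,0,0,-0.8,0,0,1],[0,0,0,-0.7,0,0.4,1],[0,0,0,0,0,0.4,1],[0,0,0,0,0,0,1],[0,0,0,-0.19,0,0,1],[0,0,0,-0.17,0,0,1],[0,0,0,-0.1,0,-0.12,1],[0,0,0,-0.1,0,-0.13,1],[0,0,0,-0.2,0,-0.14,1],[0,0,0,-0.2,0,-0.14,1],[0,0,0,-0.23,0,-0.07,1],[0,0,0,-0.23,0,-0.08,1],[0,0,0,-0.14,0,-0.01,1],[0,0,0,-0.14,0,-0.02,1],[0,0,0,-0.22,0,-0.04,1],[0,0,0,-0.24,0,-0.04,1],[0,0,0,0,0,0,1],[0,0,0,0,0,0,1]]' && python3 - <<'E'
from h import *
go((.537,-.0212,.30,1.535))
C=np.array([.534,-.022,0]);Rc=Ro.from_euler('z',-.03).as_matrix()
for th in (.6,1.6,1.8,2.0,2.1,2.2,2.3):
    print(th,*[proj(c,C+Rc@np.array([0,sg*(.0825-.065*np.cos(th)),.108+.065*np.sin(th)])).round(1) for c in('side','top') for sg in(1,-1)])
E
```

```text
time: 7.55
position: [0.5309, -0.1099, 0.1572]
orientation: [0.719, 0.695, -0.001, -0.0]
force: [-0.4, -0.0, 0.4]
opening: 0.0004
grip_force: 0.0
t 7.55 p [ 0.5309 -0.1099  0.1572] psi 1.5381 F [-0.4 -0.   0.4] open 0.0004 q6 -0.36
turn [-0.01  0.01  0.04] shift [ 2.222  0.073 -3.569]
0.6 [299.8 232.3] [300.5 252.3] [328.6 273.7] [353.9 276.8]
1.6 [298.5 204.4] [300.5 263. ] [304.  268.9] [379.8 278.1]
1.8 [298.4 201.1] [300.7 268.8] [298.3 268.3] [385.5 278.9]
2.0 [298.4 199. ] [301.  275.3] [292.9 268. ] [390.7 279.8]
2.1 [298.4 198.4] [301.1 278.8] [290.4 267.8] [393.1 280.3]
2.2 [298.4 198.1] [301.3 282.3] [288.1 267.8] [395.3 280.8]
2.3 [298.5 198.1] [301.5 285.9] [286.  267.8] [397.3 281.3]
```

```bash
python3 -m pendant '[[0,0,0,0.5,0.07,-0.5,1],[0,0,0,0.8,0,-0.8,1],[0,0,0,0.7,0,-0.8,0],[0,0,0,0.22,0,-0.7,0],[0,0,0,0,0,-0.7,0],[0,0,0,0,0,0,0],[0,0,0,0,0,0,0],[0,0,0,0,0,0,0]]' && python3 - <<'E'
from h import *
go()
s=manip.state();print(s['position'])
im=manip.snapshot('wrist')[...,::-1].copy();np.save('w3p.npy',np.r_[s['position'],s['orientation']]);cv2.imwrite('pics/w3.png',im)
t=manip.snapshot('top')[...,::-1]
sd=manip.snapshot('side')[...,::-1]
hs=cv2.cvtColor(im,cv2.COLOR_BGR2HSV);m=cv2.inRange(hs,(2,120,90),(13,255,255));m[:,:200]=0;m[:,450:]=0
c=max(cv2.findContours(m,0,1)[0],key=cv2.contourArea);b=cv2.boxPoints(cv2.minAreaRect(c));print(b)
P=(s['position'],s['orientation']);w=np.array([onz('wrist',q,.078,P)[:2] for q in b]);print(w.round(4),w.mean(0))
v=np.hstack([cv2.resize(im[60:380,140:540],(400,320)),cv2.resize(sd[180:340,200:400],(400,320),interpolation=2)])
v2=cv2.resize(t[210:340,240:430],None,fx=2.1,fy=2.1,interpolation=2);o=np.zeros((600,800,3),np.uint8);o[:320]=v;o[325:325+v2.shape[0],:v2.shape[1]]=v2[:275];cv2.imwrite('pics/m3.png',o)
E
```

```text
time: 8.35
position: [0.5362, -0.0206, 0.2958]
orientation: [0.718, 0.696, -0.001, -0.001]
force: [0.5, -1.0, 0.1]
opening: 0.0845
grip_force: 0.0
t 8.35 p [ 0.5362 -0.0206  0.2958] psi 1.5384 F [ 0.5 -1.   0.1] open 0.0845 q6 -0.19
[ 0.53616571 -0.0205805   0.29575615]
[[291. 181.]
 [326. 181.]
 [326. 223.]
 [291. 223.]]
[[ 0.5071 -0.001 ]
 [ 0.5359 -0.0019]
 [ 0.5348 -0.0379]
 [ 0.5051 -0.0369]] [ 0.52074322 -0.01943604]
```

View pics/m3.png

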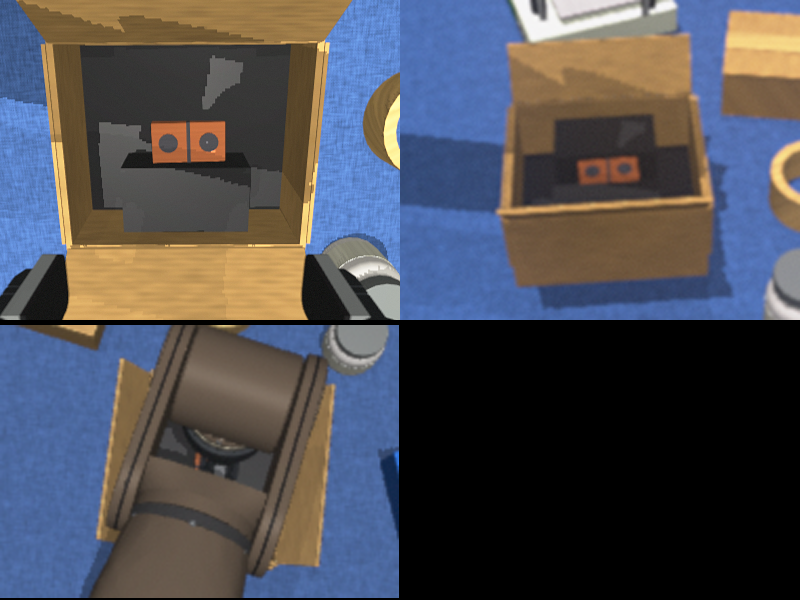

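Both flaps lean outwards. From the top view, left is about 2.05 and right about 2.2. Block copper corners in the wrist image: (292,183),(365,182),(364,221),(293,223).

```bash
python3 - <<'E'
from h import *
a=np.load('w3p.npy');P=(a[:3],a[3:])
w=np.array([onz('wrist',q,.078,P)[:2] for q in((292,183),(365,182),(364,221.5),(293,223))]);c=w.mean(0);d=w[1]-w[0]+w[2]-w[3];y=np.arctan2(d[1],d[0]);print(w.round(4),c,y)
go((c[0],c[1],.30,np.pi/2+y),(c[0],c[1],.062,np.pi/2+y))
E
```

```text
[[ 0.5079 -0.0027]
 [ 0.568  -0.0038]
 [ 0.5671 -0.0375]
 [ 0.5068 -0.037 ]] [ 0.53744597 -0.02025234] -0.013524962335202293
t 8.5 p [ 0.5363 -0.0206  0.2959] psi 1.5382 F [ 0.5 -0.6  0. ] open 0.0854 q6 -0.19
turn [-0.04 -0.01 -0.22] shift [ 0.009  0.029 -0.103]
turn [0. 0. 0.] shift [0.   0.   5.95]
```

```bash
python3 -m pendant '[[0,0,-0.15,0.01,0.03,0.4,0],[0,0,0,0,0,0.8,0],[0,0,0,0,0,0.8,0],[0,0,0,0,0,0.8,0],[0,0,0,0,0,0.8,0],[0,0,0,0,0,0.6,0],[0,0,0,0,0,0.5,0],[0,0,0,0,0,0.4,0],[0,0,0,0,0,0.4,0],[0,0,0,0,0,0.3,0],[0,0,0,0,0,0.1,0],[0,0,0,0,0,0,0],[0,0,0,0,0,0,1],[0,0,0,0,0,0,1],[0,0,0,0,0,0,1],[0,0,0,0,0,0,1],[0,0,0,0,0,0,1]]' 60 && python3 -c "
from h import *
go()"
```

```text
time: 10.2
position: [0.539, -0.0203, 0.063]
orientation: [0.714, 0.7, 0.0, 0.001]
force: [-1.2, 1.0, 6.6]
opening: 0.0611
grip_force: 68.2
t 10.2 p [ 0.539  -0.0203  0.063 ] psi 1.5519 F [-1.2  1.   6.6] open 0.0611 q6 -0.21
```

```bash
python3 -m pendant '[[0,0,0,0,0,-0.2,1],[0,0,0,0,0,-0.3,1],[0,0,0,0,0,-0.4,1],[0,0,0,0,0,-0.5,1],[0,0,0,0,0,-0.5,1],[0,0,0,0,0,-0.5,1],[0,0,0,0,0,-0.5,1],[0,0,0,0,0,-0.6,1],[0,0,0,0,0,-0.6,1],[0,0,0,0,0,-0.6,1],[0,0,0,0,0,0,1],[0,0,0,0,0,0,1]]' && python3 - <<'E'
from h import *
S=[onz('top',p,.05)[:2] for p in((218,227),(149,237),(155,315),(228,306))];print(np.round(S,3).tolist())
go((.524,.354,.25,1.55),(.524,.354,.25,1.55+.25))
for n in('side','wrist'):
    im=manip.snapshot(n);cv2.imwrite(f'pics/{n}4.png',im[...,::-1])
a=cv2.imread('pics/side4.png')[60:300,200:520];b=cv2.imread('pics/wrist4.png')
cv2.imwrite('pics/m4.png',np.hstack([cv2.resize(a,(400,300)),cv2.resize(b,(400,300))]))
E
```

```text
time: 11.4
position: [0.5376, -0.02, 0.249]
orientation: [0.714, 0.7, -0.0, -0.0]
force: [-0.2, -0.8, -7.3]
opening: 0.0613
grip_force: 67.4
[[0.641, 0.294], [0.599, 0.463], [0.409, 0.417], [0.447, 0.243]]
t 11.4 p [ 0.5376 -0.02    0.249 ] psi 1.5517 F [-0.2 -0.8 -7.3] open 0.0613 q6 -0.21
turn [-0.01 -0.    0.02] shift [ 9.34  -0.534 -0.025]
turn [ 0.    0.   -2.86] shift [0. 0. 0.]
```

View pics/m4.png

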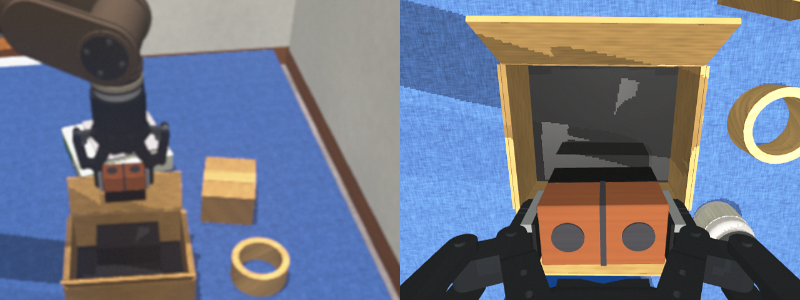

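Block held upright and clear of the foam. On to the scale; its platform spans about (151,237),(217,228),(222,289),(158,296) in the first top picture.

```bash
python3 -m pendant '[[0,0,0,0.4,0,0,1],[0,0,0,0.7,0,0,1],[0,0,0,0.8,0,0,1],[0,0,0,0.9,0,0,1],[0,0,0,0.9,0,0,1],[0,0,0,0.9,0,0,1],[0,0,0,0.9,0,0,1],[0,0,0,0.9,0,0,1],[0,0,0,0.9,0,0,1],[0,0,0,0.8,0,0,1],[0,0,0,0.7,0,0,1],[0,0,0,0.4,0,0,1],[0,0,0,0.14,0,0,1],[0,0,0,0,0,0,1],[0,0,0,0,0,0,1]]' && python3 - <<'E'
from h import *
c=onz('top',(187,262.5),.06);print(c)
# platform edge from first top image: look for edge lines
g=cv2.cvtColor(cv2.imread('pics/top0.png'),cv2.COLOR_BGR2GRAY).astype(int)
for u in (175,190,205): print(u,g[222:318,u].tolist())
go((c[0],c[1],.25,1.55),(c[0],c[1],.096,1.55))
E
```

```text
time: 13.0
position: [0.5453, 0.3524, 0.2493]
orientation: [0.714, 0.7, -0.001, 0.0]
force: [-0.5, 0.4, -6.0]
opening: 0.0617
grip_force: 67.2
[0.54235283 0.35539684 0.06      ]
175 [99, 101, 103, 104, 101, 99, 100, 100, 104, 104, 114, 201, 211, 209, 208, 206, 208, 208, 209, 210, 213, 211, 209, 214, 211, 207, 210, 211, 210, 211, 210, 209, 207, 206, 208, 211, 208, 209, 210, 208, 208, 210, 210, 211, 213, 213, 209, 209, 211, 211, 213, 211, 213, 214, 215, 214, 213, 214, 214, 216, 214, 211, 214, 215, 212, 215, 213, 214, 215, 216, 210, 163, 213, 218, 219, 219, 218, 219, 219, 219, 219, 219, 219, 219, 219, 219, 219, 219, 219, 213, 141, 92, 81, 96, 102, 106]
190 [108, 107, 104, 100, 104, 103, 97, 105, 147, 202, 210, 210, 209, 209, 210, 209, 208, 212, 213, 211, 212, 215, 213, 211, 211, 212, 211, 213, 213, 211, 208, 209, 212, 212, 211, 211, 213, 212, 211, 213, 215, 214, 215, 215, 211, 214, 214, 215, 215, 216, 216, 217, 216, 215, 216, 216, 215, 217, 216, 214, 216, 216, 216, 216, 216, 217, 217, 215, 193, 214, 218, 219, 219, 219, 219, 219, 218, 219, 219, 219, 219, 219, 219, 219, 219, 219, 219, 212, 125, 72, 87, 94, 98, 98, 96, 96]
205 [100, 102, 102, 101, 99, 119, 202, 208, 210, 212, 211, 210, 210, 206, 208, 211, 213, 212, 213, 215, 214, 210, 212, 214, 214, 213, 214, 213, 210, 212, 213, 214, 212, 214, 215, 213, 213, 214, 215, 215, 216, 214, 212, 216, 215, 216, 216, 216, 216, 214, 213, 214, 214, 213, 214, 216, 213, 213, 215, 212, 215, 214, 217, 217, 217, 211, 157, 214, 219, 219, 219, 219, 219, 219, 219, 219, 219, 219, 219, 219, 219, 219, 219, 219, 215, 161, 131, 102, 99, 102, 102, 102, 103, 102, 103, 100]
t 13.0 p [0.5453 0.3524 0.2493] psi 1.5509 F [-0.5  0.4 -6. ] open 0.0617 q6 0.44
turn [-0.01  0.01  0.01] shift [ 0.074 -0.076 -0.018]
turn [0. 0. 0.] shift [0.   0.   3.85]
```

```bash
python3 -m pendant '[[0,0,0,0.07,-0.07,0.3,1],[0,0,0,0,0,0.6,1],[0,0,0,0,0,0.7,1],[0,0,0,0,0,0.7,1],[0,0,0,0,0,0.6,1],[0,0,0,0,0,0.4,1],[0,0,0,0,0,0.25,1],[0,0,0,0,0,0.15,1],[0,0,0,0,0,0.05,1],[0,0,0,0,0,0.03,1],[0,0,0,0,0,0.03,1],[0,0,0,0,0,0,1],[0,0,0,0,0,0,1]]'
```

```text
time: 14.3
position: [0.5428, 0.3564, 0.098]
orientation: [0.714, 0.7, 0.0, 0.0]
force: [-0.1, -0.5, -5.6]
opening: 0.0616
grip_force: 67.2
```

```bash
python3 -m pendant '[[0,0,0,0,0,0.03,1],[0,0,0,0,0,0.03,1],[0,0,0,0,0,0.03,1],[0,0,0,0,0,0,1],[0,0,0,0,0,0,1]]'; python3 -m pendant '[[0,0,0,0,0,0.02,1],[0,0,0,0,0,0.02,1],[0,0,0,0,0,0,1],[0,0,0,0,0,0,1]]'
```

```text
time: 14.8
position: [0.5425, 0.3563, 0.0936]
orientation: [0.714, 0.7, -0.0, -0.0]
force: [-0.3, 0.3, -5.2]
opening: 0.0607
grip_force: 67.2
time: 15.2
position: [0.5427, 0.3564, 0.093]
orientation: [0.714, 0.7, 0.0, 0.0]
force: [-3.5, -1.2, 0.8]
opening: 0.0614
grip_force: 67.7
```

Contact with the platform. Releasing, then rising and turning a quarter.

```bash
python3 -m pendant '[[0,0,0,0,0,0,0],[0,0,0,0,0,0,0],[0,0,0,0,0,0,0],[0,0,0,0,0,0,0],[0,0,0,0,0,-0.3,0],[0,0,0,0,0,-0.6,0],[0,0,0,0,0,-0.8,0],[0,0,0,0,0,-0.8,0],[0,0,0,0,0,-0.6,0],[0,0,0,0,0,-0.3,0]]' && python3 -m pendant '[[0,0,-1,0,0,0,0],[0,0,-1,0,0,0,0],[0,0,-1,0,0,0,0],[0,0,-1,0,0,0,0],[0,0,-1,0,0,0,0],[0,0,-1,0,0,0,0],[0,0,-1,0,0,0,0],[0,0,-1,0,0,0,0],[0,0,-1,0,0,0,0],[0,0,-1,0,0,0,0],[0,0,-1,0,0,0,0],[0,0,-1,0,0,0,0],[0,0,-1,0,0,0,0],[0,0,-1,0,0,0,0],[0,0,-1,0,0,0,0],[0,0,-1,0,0,0,0],[0,0,-1,0,0,0,0],[0,0,-1,0,0,0,0],[0,0,0,0,0,0,0],[0,0,0,0,0,0,0]]' && python3 - <<'E'
from h import *
go((.5427,.3564,.25,3.12))
s=manip.state();P=(s['position'],s['orientation']);im=manip.snapshot('wrist')[...,::-1];cv2.imwrite('pics/w5.png',im)
np.save('w5p.npy',np.r_[P[0],P[1]])
hs=cv2.cvtColor(im,cv2.COLOR_BGR2HSV);m=cv2.inRange(hs,(2,120,90),(13,255,255))
for c in cv2.findContours(m,0,1)[0]:
    if cv2.contourArea(c)>300:
        b=cv2.boxPoints(cv2.minAreaRect(c));print(cv2.contourArea(c),b.round(1).tolist(),[onz('wrist',q,.108,P)[:2].round(4).tolist() for q in b])
E
```

```text
time: 16.2
position: [0.5438, 0.3569, 0.2327]
orientation: [0.714, 0.7, 0.003, 0.001]
force: [0.1, -0.0, 0.9]
opening: 0.0853
grip_force: 0.0
time: 18.2
position: [0.5423, 0.3562, 0.2277]
orientation: [0.01, 1.0, -0.0, -0.0]
force: [-0.1, 0.5, -0.4]
opening: 0.0854
grip_force: 0.0
t 18.2 p [0.5423 0.3562 0.2277] psi 3.1207 F [-0.1  0.5 -0.4] open 0.0854 q6 -1.12
turn [-0.   -0.01  0.01] shift [-0.009  0.006 -0.557]
2187.0 [[299.0, 243.0], [352.0, 243.0], [352.0, 285.0], [299.0, 285.0]] [[0.5428, 0.3405], [0.5434, 0.373], [0.5715, 0.373], [0.5709, 0.3393]]
2562.5 [[297.0, 191.0], [353.0, 191.0], [353.0, 238.0], [297.0, 238.0]] [[0.5104, 0.3406], [0.5111, 0.3736], [0.5402, 0.3736], [0.5395, 0.3394]]
```

View pics/w5.png

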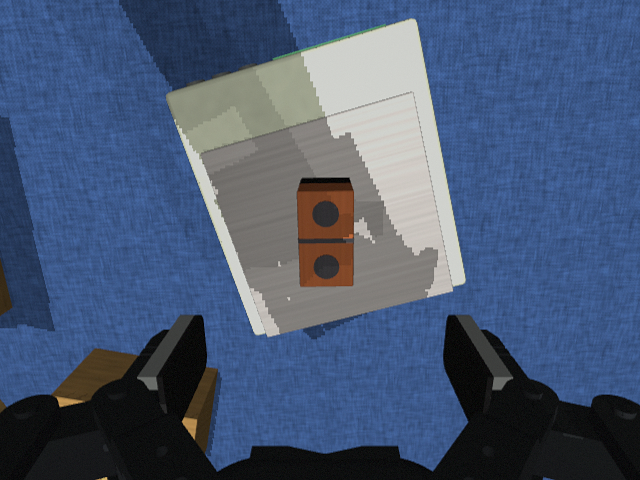

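The block stands upright on the platform at (325,238), aligned with the jaws. Regrasping across its width.

```bash
python3 -m pendant '[[0,0,0,0.03,0,0.4,0],[0,0,0,0,0,0.7,0],[0,0,0,0,0,0.7,0],[0,0,0,0,0,0.6,0],[0,0,0,0,0,0.4,0],[0,0,0,0,0,0.3,0],[0,0,0,0,0,0.17,0],[0,0,0,0,0,0,0],[0,0,0,0,0,0,1],[0,0,0,0,0,0,1],[0,0,0,0,0,0,1],[0,0,0,0,0,0,1],[0,0,0,0,0,0,1],[0,0,0,0,0,0,1],[0,0,0,0,0,0,1]]' 60 && python3 -m pendant '[[0,0,0,0,0,-0.2,1],[0,0,0,0,0,-0.3,1],[0,0,0,0,0,-0.5,1],[0,0,0,0,0,-0.6,1],[0,0,0,0,0,-0.6,1],[0,0,0,0,0,-0.6,1],[0,0,0,0,0,-0.6,1],[0,0,0,0,0,-0.4,1],[0,0,0,0,0,0,1],[0,0,0,0,0,0,1]]' && python3 - <<'E'
from h import *
T=np.array([.4973,-.3402]);yt=.268;R=np.array([[np.cos(yt),-np.sin(yt)],[np.sin(yt),np.cos(yt)]])
# open lane centre y: outer half 83.5-5-38=+40.5
L=T+R@np.array([0,.0405]);D=T+R@np.array([-.01,.0405]);print('lane',L,'dest',D,'neigh expect',T+R@np.array([.075,.0405]))
go((.541,.356,.25,np.pi/2+yt),(D[0],D[1],.25,np.pi/2+yt))
E
```

```text
time: 19.75
position: [0.542, 0.3568, 0.0985]
orientation: [0.01, 1.0, 0.001, 0.001]
force: [1.0, 0.6, 4.8]
opening: 0.0329
grip_force: 62.1
time: 20.75
position: [0.5408, 0.356, 0.2482]
orientation: [0.01, 1.0, -0.0, -0.001]
force: [-0.2, 0.1, -6.2]
opening: 0.0333
grip_force: 61.3
lane [ 0.48657546 -0.30114575] dest [ 0.47693244 -0.30379379] neigh expect [ 0.55889815 -0.2812855 ]
t 20.75 p [0.5408 0.356  0.2482] psi 3.1225 F [-0.2  0.1 -6.2] open 0.0333 q6 -1.13
turn [-2.000e-02 -1.000e-02  1.471e+01] shift [-0.     0.005 -0.045]
turn [0. 0. 0.] shift [-15.482  -5.912   0.   ]
```

```bash
python3 -m pendant '[[0,0,0.5,0,0,0,1],[0,0,1,0,0,0,1],[0,0,1,0,0,0,1],[0,0,1,0,0,0,1],[0,0,1,0,0,0,1],[0,0,1,0,0,0,1],[0,0,1,0,0,0,1],[0,0,1,0,0,0,1],[0,0,1,0,0,0,1],[0,0,1,0,0,0,1],[0,0,1,0,0,0,1],[0,0,1,0,0,0,1],[0,0,1,0,0,0,1],[0,0,1,0,0,0,1],[0,0,1,0,0,0,1],[0,0,0.2,0,0,0,1],[0,0,0,0,0,0,1]]' && python3 -m pendant '[[0,0,0,-0.4,-0.15,0,1],[0,0,0,-0.7,-0.27,0,1],[0,0,0,-0.85,-0.33,0,1],[0,0,0,-0.9,-0.34,0,1],[0,0,0,-0.9,-0.34,0,1],[0,0,0,-0.9,-0.34,0,1],[0,0,0,-0.9,-0.34,0,1],[0,0,0,-0.9,-0.34,0,1],[0,0,0,-0.9,-0.34,0,1],[0,0,0,-0.9,-0.34,0,1],[0,0,0,-0.9,-0.34,0,1],[0,0,0,-0.9,-0.34,0,1],[0,0,0,-0.9,-0.34,0,1],[0,0,0,-0.9,-0.34,0,1],[0,0,0,-0.9,-0.34,0,1],[0,0,0,-0.9,-0.34,0,1],[0,0,0,-0.9,-0.34,0,1],[0,0,0,-0.6,-0.24,0,1],[0,0,0,-0.33,-0.16,0,1],[0,0,0,0,0,0,1]]' && python3 - <<'E'
from h import *
manip.snapshot('wrist');manip.snapshot('wrist');manip.snapshot('wrist')
go((.4769,-.3038,.25,1.839))
s=manip.state();np.save('w6p.npy',np.r_[s['position'],s['orientation']])
im=manip.snapshot('wrist')[...,::-1];cv2.imwrite('pics/w6.png',im)
E
```

```text
time: 22.45
position: [0.5406, 0.3559, 0.2473]
orientation: [0.605, 0.796, -0.002, -0.001]
force: [0.3, 1.0, -5.1]
opening: 0.0329
grip_force: 61.2
time: 24.45
position: [0.4769, -0.3051, 0.2491]
orientation: [0.607, 0.795, -0.0, -0.0]
force: [-1.4, 0.4, -6.0]
opening: 0.0334
grip_force: 61.1
t 24.6 p [ 0.4778 -0.3024  0.2491] psi 1.8406 F [ 0.6 -0.4 -6. ] open 0.0329 q6 -1.01
turn [-0.   -0.01  0.02] shift [-0.029 -0.031 -0.024]
```

View pics/w6.png

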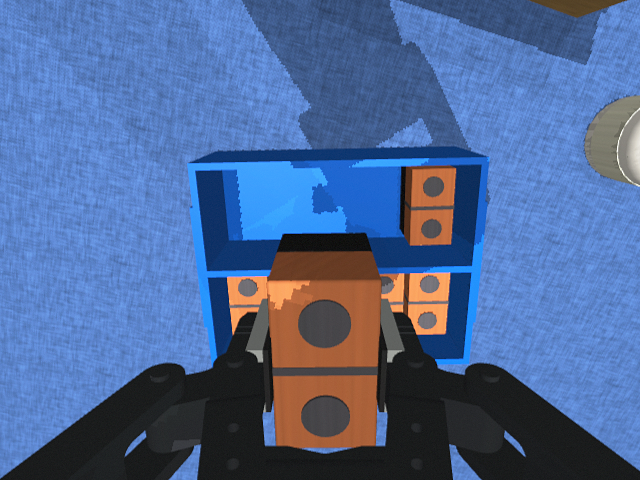

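The block hangs above the tote. Rim corners are at about (191,163) and (487,157). The divider's top runs from (206,272) to (474,267), and the neighbour spans (405..455,167..245).

```bash
python3 - <<'E'
from h import *
a=np.load('w6p.npy');P=(a[:3],a[3:]);yt=.2698
T=np.array([.4973,-.3402]);R=np.array([[np.cos(yt),-np.sin(yt)],[np.sin(yt),np.cos(yt)]])
tt=lambda q,z:(R.T@(onz('wrist',q,z,P)[:2]-T)).round(4)
for q in((191,163),(487,157),(206,272),(474,267),(206,276),(474,271)):print('rim',q,tt(q,.08))
for q in((413,167),(455,167),(450,245),(408,245)):print('nei',tt(q,.053))
print('TCP',(R.T@(P[0][:2]-T)).round(4))
im=cv2.imread('pics/w6.png')
for u in(230,300,440):print(u,[tuple(im[v,u]) for v in range(146,176,2)] if 0 else [int(im[v,u].sum()) for v in range(144,180)],[int(im[v,u].sum()) for v in range(260,284)])
E
```

```text
rim (191, 163) [-0.1029  0.0822]
rim (487, 157) [0.1025 0.0863]
rim (206, 272) [-0.0997  0.0003]
rim (474, 267) [0.1026 0.0044]
rim (206, 276) [-0.1   -0.003]
rim (474, 271) [0.103  0.0012]
nei [0.0574 0.0756]
nei [0.0895 0.0756]
nei [0.0915 0.0127]
nei [0.0575 0.0127]
TCP [-0.0087  0.0417]
230 [407, 375, 380, 399, 397, 391, 281, 175, 183, 170, 181, 178, 169, 184, 181, 181, 177, 169, 379, 469, 484, 478, 481, 479, 481, 445, 347, 297, 288, 295, 294, 297, 297, 296, 298, 297] [179, 177, 181, 179, 174, 169, 182, 173, 180, 176, 282, 421, 436, 431, 435, 428, 519, 535, 486, 497, 494, 501, 493, 500]
300 [451, 415, 423, 434, 456, 323, 161, 187, 179, 185, 178, 185, 173, 180, 179, 168, 203, 278, 312, 306, 304, 308, 305, 289, 447, 484, 481, 478, 478, 478, 481, 476, 474, 476, 476, 472] [187, 195, 195, 201, 207, 201, 194, 204, 196, 202, 207, 206, 210, 210, 212, 209, 207, 202, 193, 199, 296, 402, 449, 473]
440 [314, 310, 243, 170, 184, 184, 178, 184, 176, 182, 181, 176, 171, 194, 319, 354, 340, 343, 346, 345, 350, 312, 196, 184, 296, 381, 385, 381, 386, 386, 381, 387, 387, 385, 325, 244] [181, 172, 182, 186, 172, 158, 281, 422, 445, 440, 429, 426, 540, 558, 500, 509, 509, 507, 509, 509, 510, 513, 508, 509]
```

```bash
python3 -m pendant '[[0,0,-0.15,-0.03,0,0.3,1],[0,0,0,0,0,0.6,1],[0,0,0,0,0,0.7,1],[0,0,0,0,0,0.6,1],[0,0,0,0,0,0.5,1],[0,0,0,0,0,0.4,1],[0,0,0,0,0,0.4,1],[0,0,0,0,0,0.4,1],[0,0,0,0,0,0.4,1],[0,0,0,0,0,0.3,1],[0,0,0,0,0,0.2,1],[0,0,0,0,0,0.1,1],[0,0,0,0,0,0.05,1],[0,0,0,0,0,0.03,1],[0,0,0,0,0,0,1],[0,0,0,0,0,0,1]]'; python3 -m pendant '[[0,0,0,0,0,0.03,1],[0,0,0,0,0,0.03,1],[0,0,0,0,0,0,1],[0,0,0,0,0,0,1]]'
```

```text
time: 26.25
position: [0.4786, -0.3049, 0.0507]
orientation: [0.601, 0.799, -0.0, 0.001]
force: [0.5, -0.3, -5.2]
opening: 0.0331
grip_force: 61.2
time: 26.65
position: [0.4782, -0.3046, 0.0477]
orientation: [0.601, 0.799, 0.0, -0.0]
force: [-0.2, -0.3, -5.5]
opening: 0.0336
grip_force: 61.2
```

```bash
python3 -m pendant '[[0,0,0,0,0,0.03,1],[0,0,0,0,0,0.03,1],[0,0,0,0,0,0.02,1],[0,0,0,0,0,0,1],[0,0,0,0,0,0,1]]'; python3 -m pendant '[[0,0,0,0,0,0.02,1],[0,0,0,0,0,0.02,1],[0,0,0,0,0,0,1],[0,0,0,0,0,0,1]]'
```

```text
time: 27.15
position: [0.4782, -0.3046, 0.0445]
orientation: [0.601, 0.799, 0.0, -0.0]
force: [0.2, 0.3, -5.8]
opening: 0.0331
grip_force: 61.2
time: 27.55
position: [0.4784, -0.3047, 0.0435]
orientation: [0.601, 0.799, -0.0, 0.0]
force: [-1.5, 1.8, -0.7]
opening: 0.0334
grip_force: 61.7
```

Landed. Opening partly, then rising straight up.

```bash
python3 -m pendant '[[0,0,0,0,0,0,0.4],[0,0,0,0,0,0,0.4],[0,0,0,0,0,0,0.4],[0,0,0,0,0,0,0.4],[0,0,0,0,0,-0.2,0.4],[0,0,0,0,0,-0.4,0.4],[0,0,0,0,0,-0.6,0.4],[0,0,0,0,0,-0.8,0.4],[0,0,0,0,0,-0.8,0.4],[0,0,0,0,0,-0.8,0.4],[0,0,0,0,0,-0.8,0.4],[0,0,0,0,0,-0.6,0.4],[0,0,0,0,0,-0.3,0.4],[0,0,0,0,0,0,0.4],[0,0,0,0,0,0,0.4],[0,0,0,0,0,0,0.4]]'; python3 - <<'E'
from h import *
go()
a=manip.snapshot('wrist')[...,::-1];b=manip.snapshot('side')[...,::-1];c=manip.snapshot('top')[...,::-1]
cv2.imwrite('pics/m7.png',np.vstack([np.hstack([cv2.resize(a,(400,300)),cv2.resize(b[180:480,150:550],(400,300))]),np.hstack([cv2.resize(c[200:380,130:370],(400,300)),cv2.resize(c[200:380,300:540],(400,300))])]))
E
```

```text
time: 29.15
position: [0.4775, -0.304, 0.2529]
orientation: [0.601, 0.799, 0.0, -0.002]
force: [0.2, 0.3, -0.6]
opening: 0.0513
grip_force: 0.0
t 29.15 p [ 0.4775 -0.304   0.2529] psi 1.8527 F [ 0.2  0.3 -0.6] open 0.0513 q6 -1.03
```

View pics/m7.png

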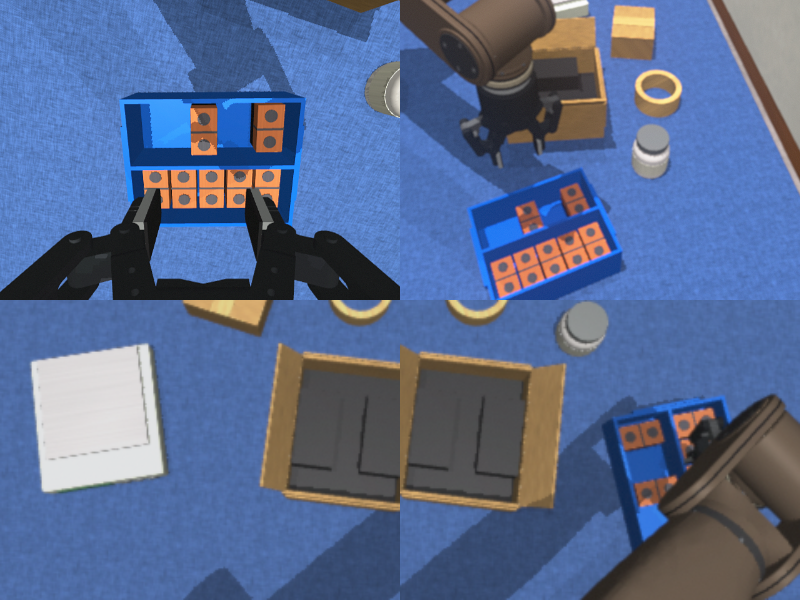

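The block stands upright across the open lane, parallel to the neighbour. Both flaps lean outwards, and the bystanders are where they were.

```bash
python3 -c "
from station import manip
print(manip.hand_in())"
```

```text
the job is handed in; nothing more can be done
None
```

Job handed in at about 29 s of the 72 s: both flaps are open (about 2.05 and 2.2 rad), and the block was released on the scale for over 2 s, then regrasped across its width and stood upright across the tote's open lane.

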